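Open the spare-filter box on the humidifier table

TASK

First push the short green-capped bottle, standing upright and without lifting it, along the table until it stands wholly clear of the space beside the small white box into which the box's lid swings back. Then push the blue lid up by its orange lip with a fingertip, over past upright until it rests open by itself all the way back on its stop; ease it over, do not fling it. Leave everything else where it stands.

Things in the scene. Friction and masses are not known exactly. Their poses are not given: they have to be found in the camera images.
- box: white open-topped box fixed to the table, 90 (its x) x 120 (its y) x 65 mm high, under the blue lid. Origin: centre of its underside, on the table. Its -x side is the front with the orange lip, its +x side the back with the hinge; z up.
- lid (a joint): hinge of the blue lid, rad: 0 = shut, 2.0 = fully open against its stop (leaning back past upright). The lid is a hollow cap 90 x 120 x 25 mm, 4 mm thick, 105 to 210 g, covering the box from 65 to 90 mm above the table when shut. Free hinge with light damping: below about 1.2 rad it falls shut, beyond about 1.35 rad it falls open to the stop at roughly 2 rad/s. It has no latch. Fully open it reaches 60 mm behind the hinge line and about 135 mm above the table.
- lid_lip (a point): middle of the outer lower edge of the orange lip along the front of the lid: the lip juts 22 mm out from the front face (this point is 112 mm from the hinge line), is 80 mm wide along box y and 6 mm thick; its underside is 66 mm above the table when shut, with nothing below it but the table; a finger tilted about 45 degrees, pointing under the lip towards the box, can push it up. Axes turn with the lid; shut they are those of the box.
- lid_hinge (a point): middle of the lid's hinge line, at the box's back upper edge, 65 mm above the table; the line runs along box y.
- bottle: loose short white bottle with a GREEN cap and green label, close behind the box in the lid's way; round, 72 mm across, 100 mm tall with cap, 175 to 350 g. Origin: centre of its underside; z up. It slides upright when pushed low (about 30 mm above the table). It clears the lid when its centre is 96 mm or more to either side of the box's centre line (box y), or 141 mm or more behind the box's centre (box x).
- humidifier: bystander, to be left alone: tabletop humidifier: clear glass bottle (80 mm across) with a white ball head, 212 mm tall, standing on the black tray; origin at the centre of its underside
- beaker: bystander, to be left alone: clear open beaker, 64 mm across, 75 mm tall, standing on the black tray; origin at the centre of its underside
- tall_bottle: bystander, to be left alone: tall white bottle with a BLUE cap and green label, 72 mm across, 180 mm tall; origin at the centre of its underside
- mug: bystander, to be left alone: blue ceramic mug, 76 mm across, 85 mm tall, handle to its +y; origin at the centre of its underside
- stopper: bystander, to be left alone: tapered cork stopper standing on its small end, 42 mm across, 40 mm tall; origin at the centre of its underside
- jar: bystander, to be left alone: small amber jar with a black cap, 52 mm across, 60 mm tall; origin at the centre of its underside
Things that resemble listed ones, but are neither listed nor needed, are in the scene too. What is shaped like the bottle but yellow is not meant. What is shaped like the box but yellow is not meant.

How it is judged:
By the outcome, as a careful person would: the job done as asked, in the order asked, and still so for the second after the job is handed in, with the robot touching nothing.
It also fails if it takes over 61 s, if anything falls off the work surface, if the arm or the gripper's body presses on something with over 40 N, if the wrist force passes 120 N, or if a joint passes its speed limit or range.

ROBOT

A 7-joint arm with a two-finger parallel gripper is mounted at the origin on the work surface. World frame = base frame: x ahead of the robot, y to its left, z up, the work surface at z = 0. Lengths are in m, angles in rad, forces in N, time in s.
With the tool pointing down it reaches from about 0.425 to 1.025 m from the base axis. Payload 9.4 kg.
Tool frame: the origin (TCP) lies midway between the tips of the shut fingers; the grasp point (between the pads) lies r.grip_point_offset behind it (r.grip_point_offset is the distance from the TCP to the grasp point, in m); z points along the fingers, y is the line along which they close (so a half turn about z gives the same grasp; the last joint's range is limited). The gripper opens to 93 mm and grips with 3 to 60 N. Pads are 15 mm wide; open, the fingers measure 128 mm over their backs; the gripper's body (75 mm by 188 mm) begins 65 mm behind the grasp point.
Start: joints at [1.194, 0.599, -0.003, 1.599, 0.002, 0.943, -0.08], TCP at [0.214, -0.693, 0.219] pointing down, gripper open.
Joint ranges: [-2.57, 2.57], [-0.35, 1.97], [-1.29, 1.29], [0.11, 2.56], [-1.05, 4.19], [0.11, 1.86], [-2.63, 2.63]. Speed limits (rad/s): [2.22, 2.22, 3.01, 3.01, 3.14, 3.14, 3.14].

INTERFACE

Orientations are given as [roll, pitch, yaw] about the fixed x, y, z axes, in that order (R = Rz(yaw) Ry(pitch) Rx(roll)).
In Python, from station import telemetry, viewer, r gives the robot as it stands.
- The arm moves only by the shell command python3 -m inch 'ROWS' [OPENING]. ROWS is JSON, a list of rows, each a list of 6 numbers: the shift along the tool's x, y, z in units of 0.1 m (1.0 is 0.1 m), then the turn, a rotation vector about the tool's x, y, z in units of 10 degrees (1.0 is 10 degrees). In form: [[x, y, z, rx, ry, rz], ...]. A call has 1 to 12 rows; each row shifts and turns the commanded pose from where the row before left it, along the tool's axes as they then stand; what a row does not reach is not made up. A row lasts 1/8 s, in which the tool goes at most 62.5 mm and 10.7 degrees, less where a joint would pass 70% of its speed; a pose out of reach is approached as far as the arm can. A call with a number of a shift or a turn outside -1 to 1 is refused whole. A call with a gripper value outside its range is refused whole. OPENING is the closure, from 0 (fully open) to 1 (shut), set as the call begins (- or left out, the last holds). The fingers move at their own pace and stop on an object; the grip force is fixed at half the most. Time passes only in rows, so rows that do not move let the fingers close. It gives the time, the measured TCP pose, the force, the opening and the grip force at its end, in the units of the state.
- telemetry.get_state(): the state, without advancing time (a new reading comes with each control period).
- viewer.capture(name): name is "scene" or "top" or "wrist"; returns (picture, depth): 384x512x3 uint8, red, green, blue; 384x512 float32, m along the optical axis (not along the pixel's ray), 0 where there is no reading.
- viewer.calibration(name): a dict with "vfov" (degrees; the focal length in pixels is half the picture's height over the tangent of half this angle, whatever the lens; pixels are square), "cx", "cy" (the principal point, pixels), "view" (4x4, takes a point from world to camera coordinates); the wrist camera has in their place "tool_from_camera" (4x4, takes a point from camera to tool coordinates, whose origin is the TCP and whose axes are the flange's). Camera axes: x right, y down, z forward; pixel columns grow to the right and rows downward; lengths in m; the calibration is good to about 2 mm. A picture is of the moment at which its call begins: read the wrist's pose just before it. calibration takes no time and is no camera call.
- r.finish_job(): hands the job in; it is judged then, once.
The state is a dict: "time": time; "q": joint angles; "joint_velocities": joint speeds; "tau": joint torques, N m; "tool_pos": TCP position; "tcp_rot": TCP orientation; "force": force on the tool from outside, world axes, zero at the start; "wrist_torque": the same for the moment, N m; "gripper_width": opening from 0.0 (shut) to 1.0 (fully open); "grasp_force": force on a finger pad.
Only numpy, scipy, OpenCV 4.12 (cv2) and the standard library are available. Lean on these libraries where they do the work, as an engineer would, in place of code of your own. Each camera call takes 0.05 s, during which the arm holds its last target. There are 200 camera calls.

## Working session

There is one attempt and no reset: what is moved stays moved. The work goes in short steps, Python scripts to look and compute and a shell command to move; the robot and the scene stay as the last step left them, time stands still between calls to the robot, and variables do not carry over. Pictures are saved under pics/ and viewed, at most 10 in all, crops included, and the job is handed in when it is done.

```bash
ls; mkdir -p pics; cat > h.py <<'E'
import numpy as np, cv2
from station import telemetry, viewer, r
def cal(n):
    c=viewer.calibration(n); f=192/np.tan(np.radians(c["vfov"])/2); return c,f
def cloud(n,d):
    c,f=cal(n); v,u=np.mgrid[:384,:512]
    P=np.stack([(u-c["cx"])/f*d,(v-c["cy"])/f*d,d,np.ones_like(d)],-1)
    return (P@np.linalg.inv(np.array(c["view"])).T)[...,:3]
E
python3 - <<'E'
from h import *
ims=[]
for n in("top","scene"):
    p,d=viewer.capture(n); np.savez(n,p=p,d=d); cv2.imwrite(f"pics/{n}1.png",p[...,::-1])
s=telemetry.get_state(); print({k:np.round(v,3).tolist() for k,v in s.items()})
E
```

```text
pics
{'time': 0.1, 'q': [1.194, 0.6, -0.003, 1.6, 0.002, 0.943, -0.08], 'joint_velocities': [-0.0, -0.001, 0.002, -0.004, -0.0, -0.001, 0.001], 'tau': [0.006, -76.656, 1.502, -25.294, -0.052, 0.014, 0.0], 'tool_pos': [0.214, -0.692, 0.218], 'tcp_rot': [-3.14, 0.0, 0.3], 'force': [0.352, 0.671, 0.445], 'wrist_torque': [0.036, -0.013, 0.017], 'grasp_force': 0.0, 'gripper_width': 1.001}
```

View pics/top1.png

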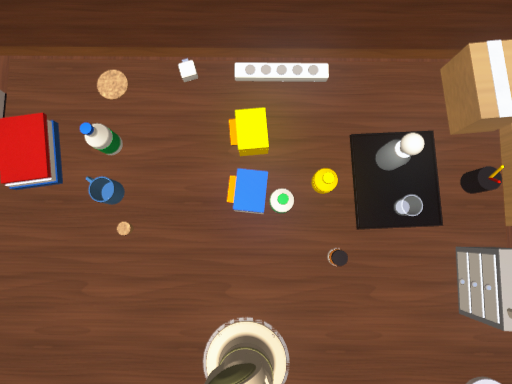

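View pics/scene1.png

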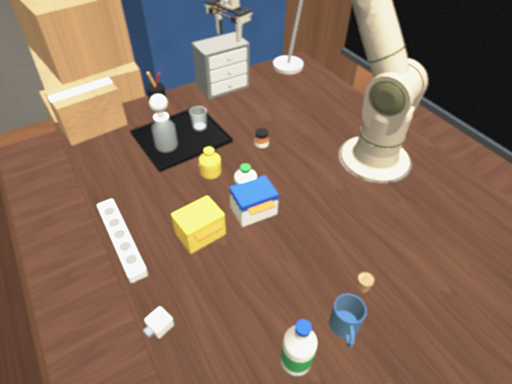

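Top view: the blue-lidded box is at (251,191) with its lip at (232,189). The green-capped white bottle at (283,200) fits the description. The yellow bottle (325,181) and yellow box (252,131) are lookalikes and are not meant. I'll measure these and confirm with one crop.

```bash
python3 - <<'E'
from h import *
z=np.load("top.npz"); p,d=z["p"],z["d"]; W=cloud("top",d)
c,f=cal("top"); print("cam",np.round(np.linalg.inv(np.array(c["view"])),3).tolist(),f)
hsv=cv2.cvtColor(p,cv2.COLOR_RGB2HSV)
roi=np.zeros(p.shape[:2],bool); roi[85:275,215:450]=1
def rep(n,m):
    q=W[m]; zz=q[:,2]; print(n,m.sum(),"mean",q.mean(0).round(4),"z5/50/95",np.percentile(zz,[5,50,95]).round(3),"rect",[np.round(x,3) for x in cv2.minAreaRect((q[:,:2]*1000).astype(np.float32))])
H,S,V=[hsv[...,i].astype(int) for i in range(3)]
lid=roi&(H>100)&(H<125)&(S>150)&(V>90); rep("lid",lid&(W[...,2]>.085))
lr=roi&(H>10)&(H<22)&(S>200)&(V>150); lr[:165]=0; rep("lip",lr&(W[...,2]>.05))
g=roi&(H>50)&(H<85)&(S>100); rep("cap",g)
w=roi&(W[...,2]>.02)&(W[...,2]<.12); n,l,st,ce=cv2.connectedComponentsWithStats(w.astype(np.uint8))
for i in range(1,n):
    if st[i,4]>30: rep("blob%s"%st[i].tolist(),l==i)
rep("bottle", roi&(W[...,2]>.06)&(np.indices(w.shape)[1]>270)&(np.indices(w.shape)[1]<297)&(np.indices(w.shape)[0]>180)&(np.indices(w.shape)[0]<215))
cv2.imwrite("pics/crop1.png",cv2.resize(p[90:240,215:375,::-1],None,fx=4,fy=4,interpolation=cv2.INTER_CUBIC))
E
```

```text
cam [[0.013, -0.994, 0.113, 0.378], [-1.0, -0.012, 0.011, -0.029], [-0.009, -0.113, -0.994, 1.125], [0.0, 0.0, 0.0, 1.0]] 359.15677354402646
lid 1242 mean [ 0.5048 -0.0086  0.0923] z5/50/95 [0.088 0.091 0.094] rect [array([473.312,  -5.537]), array([ 89.139, 184.529]), np.float64(84.405)]
lip 24 mean [0.5058 0.0372 0.0723] z5/50/95 [0.069 0.072 0.076] rect [array([531.04 , -94.117]), array([ 75.93 , 319.666]), np.float64(8.833)]
cap 93 mean [ 0.4793 -0.1011  0.0972] z5/50/95 [0.096 0.1   0.103] rect [array([471.598, -96.999]), array([29.342, 50.569]), np.float64(63.626)]
blob[446, 85, 4, 21, 45] 45 mean [ 0.8302 -0.6291  0.0267] z5/50/95 [0.021 0.026 0.035] rect [array([ 823.809, -629.343]), array([64.19 ,  4.773]), np.float64(5.662)]
blob[229, 108, 40, 47, 1543] 1543 mean [ 0.6823 -0.0036  0.0847] z5/50/95 [0.055 0.09  0.093] rect [array([688.308,   1.247]), array([122.547, 112.076]), np.float64(5.535)]
blob[376, 139, 35, 32, 577] 577 mean [ 0.6096 -0.4178  0.0837] z5/50/95 [0.03  0.094 0.115] rect [array([ 617.04 , -429.907]), array([79.046, 64.01 ]), np.float64(31.245)]
blob[227, 
[... 297 characters left out ...]
9.53 , 70.048]), np.float64(45.133)]
blob[270, 189, 24, 24, 473] 473 mean [ 0.4772 -0.1004  0.0749] z5/50/95 [0.053 0.072 0.101] rect [array([ 478.94 , -101.623]), array([68.685, 68.746]), np.float64(0.336)]
blob[395, 195, 28, 21, 395] 395 mean [ 0.4689 -0.481   0.0582] z5/50/95 [0.024 0.061 0.082] rect [array([ 468.374, -476.608]), array([58.694, 61.97 ]), np.float64(0.471)]
blob[328, 249, 20, 17, 269] 269 mean [ 0.3142 -0.2675  0.0538] z5/50/95 [0.028 0.059 0.064] rect [array([ 313.244, -269.328]), array([47.727, 47.798]), np.float64(1.076)]
bottle 433 mean [ 0.4776 -0.101   0.0872] z5/50/95 [0.063 0.073 0.102] rect [array([447.599, -71.099]), array([ 67.159, 158.193]), np.float64(45.746)]
```

View pics/crop1.png

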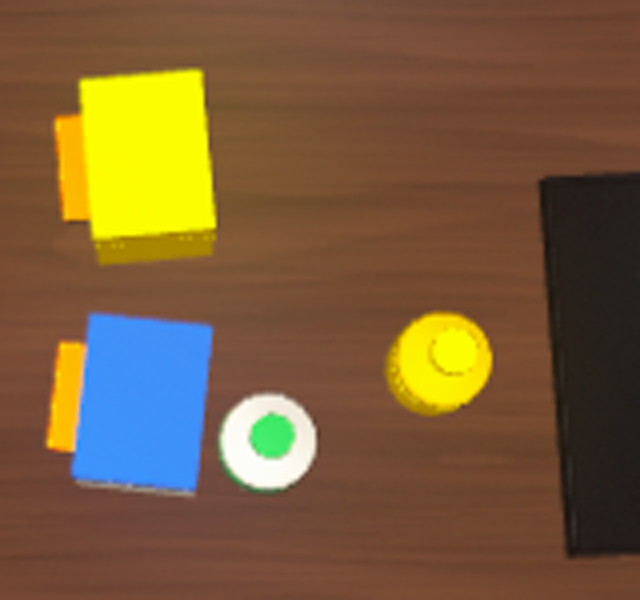

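The crop confirms the targets: white bottle with green cap at (270,440), close behind the blue lid (145,400), whose orange lip (68,395) points image-left. Next is a planning helper.

```bash
cat >> h.py <<'E'
from scipy.spatial.transform import Rotation as Ro
C=np.array([.5055,-.0087,0]); a=np.radians(-95.3)
B=np.array([[np.cos(a),-np.sin(a),0],[np.sin(a),np.cos(a),0],[0,0,1]])  # columns box axes
def w(b): return C+B@np.array(b)
def plan(R1,p1):
    "turn in place first, then shift in the turned axes (row units)"
    s=telemetry.get_state(); R0=Ro.from_euler("xyz",s["tcp_rot"])
    print("turn/10deg",np.degrees((R0.inv()*R1).as_rotvec()/10).round(3),"then shift/0.1m",(R1.inv().apply(p1-s["tool_pos"])*10).round(3))
    print("shift in present axes",(R0.inv().apply(p1-s["tool_pos"])*10).round(3))
def orient(x,y,z): return Ro.from_matrix(np.stack([x,y,z],1))
bx,by,bz=B.T
def push(t=10):
    z=Ro.from_rotvec(bx*0).apply(-np.cos(np.radians(t))*bz-np.sin(np.radians(t))*by)
    return orient(np.cross(bx,z),bx,z)
def lip(e=45): # e = finger elevation, pointing to +bx and down
    z=np.cos(np.radians(e))*bx-np.sin(np.radians(e))*bz
    return orient(np.cross(by,z),by,z)
def st():
    s=telemetry.get_state(); print("box tcp mm",(B.T@(np.array(s["tool_pos"])-C)*1000).round(1),"F box",(B.T@np.array(s["force"])).round(1),"t",s["time"],"q",np.round(s["q"],2),"w",s["gripper_width"])
E
python3 - <<'E'
from h import *
print(r.grip_point_offset); st()
P=w([.095,.055,.15]); print(P,w([.095,-.0725,.03]))
plan(push(),P)
E
```

```text
0.0188
box tcp mm [ 707.6 -227.1  217.9] F box [-0.7  0.3  0.4] t 0.1 q [ 1.19  0.6  -0.    1.6   0.    0.94 -0.08] w 1.0005236787835206
[ 0.55148965 -0.10837423  0.15      ] [ 0.42453475 -0.09659698  0.03      ]
turn/10deg [ 0.189 -0.985  2.243] then shift/0.1m [ 2.896 -6.126  0.178]
shift in present axes [ 4.95  -4.581  0.684]
```

```bash
python3 -m inch '[[0,0,0,0.063,-0.328,0.748],[0,0,0,0.063,-0.328,0.748],[0,0,0,0.063,-0.328,0.748],[0.22,-0.47,0,0,0,0],[0.22,-0.47,0,0,0,0],[0.22,-0.47,0,0,0,0],[0.22,-0.47,0,0,0,0],[0.22,-0.47,0,0,0,0],[0.22,-0.47,0,0,0,0],[0.22,-0.47,0,0,0,0]]' 0.57
python3 -c "
from h import *
st();plan(push(),w([.095,.055,.15]))"
```

```text
time: 1.35
tool_pos: [0.3962, -0.3775, 0.1914]
tcp_rot: [3.141, 0.174, -0.093]
force: [0.5, -0.1, -0.4]
gripper_width: 0.429
grasp_force: 0.0
box tcp mm [377.3 -74.7 191.4] F box [ 0.1  0.5 -0.4] t 1.35 q [ 0.5   0.48  0.16  1.95  0.02  0.87 -1.04] w 0.42913454456639133
turn/10deg [ 0.006 -0.003 -0.002] then shift/0.1m [ 1.349 -2.823  0.182]
shift in present axes [ 1.348 -2.824  0.18 ]
```

```bash
python3 -m inch '[[0.225,-0.47,0.03,0,0,0],[0.225,-0.47,0.03,0,0,0],[0.225,-0.47,0.03,0,0,0],[0.225,-0.47,0.03,0,0,0],[0.225,-0.47,0.03,0,0,0],[0.224,-0.47,0.03,0,0,0],[0,0,0,0,0,0],[0,0,0,0,0,0]]'
python3 - <<'E'
from h import *
st();plan(push(),w([.095,.055,.03]))
p,d=viewer.capture("wrist");cv2.imwrite("pics/w1.png",p[...,::-1])
E
```

```text
time: 2.35
tool_pos: [0.5504, -0.1109, 0.15]
tcp_rot: [3.14, 0.175, -0.093]
force: [0.1, -0.9, 0.9]
gripper_width: 0.434
grasp_force: 0.0
box tcp mm [ 97.7  54.1 150. ] F box [0.9 0.1 0.9] t 2.35 q [ 0.03  0.56  0.09  1.92 -0.06  0.84 -1.5 ] w 0.4343215214058137
turn/10deg [ 0.01   0.001 -0.002] then shift/0.1m [ 0.217 -0.027  1.18 ]
shift in present axes [ 0.217 -0.029  1.18 ]
```

View pics/w1.png

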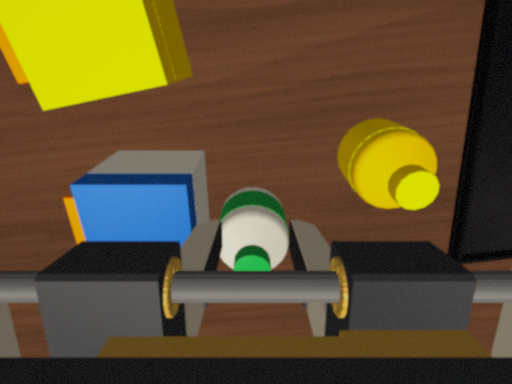

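The wrist view shows the bottle (253,230) centred between the fingertips (about 200 and 315), with the box to the left and the yellow bottle to the right at (395,165). I'll descend beyond the bottle and start the push.

```bash
python3 -m inch '[[0.054,-0.007,0.295,0,0,0],[0.054,-0.007,0.295,0,0,0],[0.054,-0.007,0.295,0,0,0],[0.054,-0.007,0.295,0,0,0],[0,0,0,0,0,0]]'
python3 -c "
from h import *
st();plan(push(),w([.095,-.0725,.03]))"
```

```text
time: 3.02
tool_pos: [0.5502, -0.1092, 0.029]
tcp_rot: [3.14, 0.177, -0.095]
force: [-0.9, -0.4, 0.1]
gripper_width: 0.43
grasp_force: 0.0
box tcp mm [96.  53.8 29. ] F box [ 0.5 -0.9  0.1] t 3.025 q [ 0.05  0.73  0.07  1.98 -0.07  0.61 -1.5 ] w 0.4303475037464428
turn/10deg [ 0.007  0.016 -0.015] then shift/0.1m [-1.246 -0.01   0.21 ]
shift in present axes [-1.245 -0.007  0.213]
```

```bash
python3 -m inch '[[-0.07,0,0.012,0,0,0],[-0.07,0,0.012,0,0,0],[-0.07,0,0.012,0,0,0],[-0.07,0,0.012,0,0,0],[-0.07,0,0.012,0,0,0],[-0.07,0,0.012,0,0,0],[-0.07,0,0.012,0,0,0],[-0.07,0,0.012,0,0,0],[-0.07,0,0.012,0,0,0],[-0.07,0,0.012,0,0,0]]'
python3 -c "
from h import *
st();plan(push(),w([.095,-.0725,.03]))"
```

```text
time: 4.28
tool_pos: [0.4808, -0.1012, 0.0306]
tcp_rot: [3.14, 0.174, -0.093]
force: [1.1, -1.0, 0.6]
gripper_width: 0.424
grasp_force: 0.6
box tcp mm [ 94.4 -16.   30.6] F box [0.9 1.2 0.6] t 4.275 q [ 0.05  0.69  0.06  2.14 -0.08  0.49 -1.49] w 0.42410623612676857
turn/10deg [ 0.006 -0.004 -0.002] then shift/0.1m [-0.555  0.006  0.103]
shift in present axes [-0.555  0.006  0.103]
```

```bash
python3 -m inch '[[-0.07,0,0.013,0,0,0],[-0.07,0,0.013,0,0,0],[-0.07,0,0.013,0,0,0],[-0.07,0,0.013,0,0,0],[-0.07,0,0.013,0,0,0],[-0.07,0,0.013,0,0,0],[-0.07,0,0.013,0,0,0],[-0.07,0,0.013,0,0,0],[-0.07,0,0.013,0,0,0],[0,0,0,0,0,0]]'
python3 - <<'E'
from h import *
st();plan(push(),w([.095,-.08,.03]))
p,d=viewer.capture("top");W=cloud("top",d);cv2.imwrite("pics/t2.png",cv2.resize(p[100:300,170:400,::-1],None,fx=3,fy=3))
hsv=cv2.cvtColor(p,cv2.COLOR_RGB2HSV).astype(int)
m=(hsv[...,0]>50)&(hsv[...,0]<85)&(hsv[...,1]>100);m[:150]=0;m[:,:215]=0
q=W[m]; print(m.sum(),q.mean(0),((np.median(q,0)-C)@B).round(4))
E
```

```text
time: 5.52
tool_pos: [0.4163, -0.0953, 0.0299]
tcp_rot: [3.14, 0.175, -0.093]
force: [0.0, -1.1, 0.4]
gripper_width: 0.43
grasp_force: 0.0
box tcp mm [ 94.5 -80.8  29.9] F box [1.1 0.1 0.4] t 5.525 q [ 0.06  0.66  0.05  2.29 -0.08  0.38 -1.49] w 0.4296316322790907
turn/10deg [ 0.006  0.005 -0.003] then shift/0.1m [ 0.008  0.005 -0.002]
shift in present axes [ 0.008  0.005 -0.002]
0 [nan nan nan] [nan nan nan]<stdin>:6: RuntimeWarning: Mean of empty slice.
  ret = um.true_divide(
  return _methods._mean(a, axis=axis, dtype=dtype,
```

View pics/t2.png

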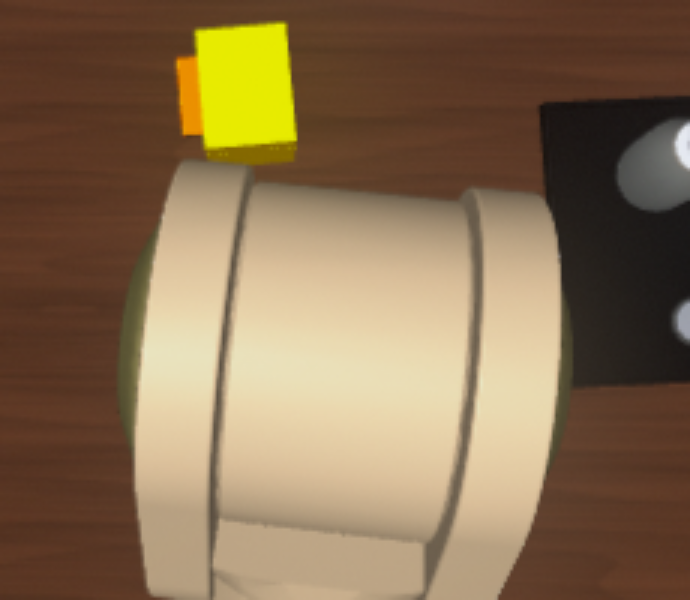

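The arm hides the bottle in this top view (only the yellow box at (245,85) and tray are visible). I'll back off, rise, then look again.

```bash
python3 -m inch '[[0.1,0,-0.018,0,0,0],[0.15,0,-0.026,0,0,0],[0.15,0,-0.026,0,0,0],[-0.07,0,-0.4,0,0,0],[-0.08,0,-0.45,0,0,0],[-0.08,0,-0.45,0,0,0],[-0.08,0,-0.45,0,0,0]]' 1
python3 - <<'E'
from h import *
st();plan(lip(),w([-.14,0,.20]))
E
```

```text
time: 6.45
tool_pos: [0.4585, -0.0989, 0.2095]
tcp_rot: [3.14, 0.173, -0.093]
force: [1.1, -0.3, 0.3]
gripper_width: 0.002
grasp_force: 0.0
box tcp mm [ 94.2 -38.5 209.5] F box [0.2 1.1 0.3] t 6.45 q [ 0.01  0.38  0.11  2.07 -0.05  0.86 -1.52] w 0.002295082750161351
turn/10deg [-4.199 -2.741 -8.092] then shift/0.1m [ 1.723  0.385 -1.589]
shift in present axes [ 0.395 -2.342  0.024]
```

```bash
python3 -m inch '[[0.08,-0.47,0,0,0,0],[0.08,-0.47,0,0,0,0],[0.08,-0.47,0,0,0,0],[0.08,-0.47,0,0,0,0],[0.08,-0.47,0,0,0,0],[0,0,0,-0.42,-0.274,-0.809],[0,0,0,-0.42,-0.274,-0.809],[0,0,0,-0.42,-0.274,-0.809],[0,0,0,-0.42,-0.274,-0.809],[0,0,0,-0.42,-0.274,-0.809]]'
python3 -m inch '[[0,0,0,-0.42,-0.274,-0.809],[0,0,0,-0.42,-0.274,-0.809],[0,0,0,-0.42,-0.274,-0.809],[0,0,0,-0.42,-0.274,-0.809],[0,0,0,-0.42,-0.274,-0.809],[0,0,0,0,0,0],[0,0,0,0,0,0]]'
python3 - <<'E'
from h import *
st();plan(lip(),w([-.12,0,.055]))
p,d=viewer.capture("scene");W=cloud("scene",d)
p2,d2=viewer.capture("top");W2=cloud("top",d2)
cv2.imwrite("pics/s3.png",np.hstack([cv2.resize(p[100:300,150:350],(400,400)),cv2.resize(p2[130:290,190:350],(400,400))])[...,::-1])
for P,X in((p,W),(p2,W2)):
    h=cv2.cvtColor(P,cv2.COLOR_RGB2HSV).astype(int)
    m=(h[...,0]>50)&(h[...,0]<85)&(h[...,1]>100)&(np.linalg.norm(X[...,:2]-w([.1,-.1,0])[:2],axis=-1)<.12)
    q=X[m]; print(m.sum(),((np.median(q,0)-C)@B).round(4) if m.any() else 0)
E
```

```text
time: 7.7
tool_pos: [0.5197, 0.1318, 0.2005]
tcp_rot: [2.997, 0.478, 0.631]
force: [0.6, 0.3, -0.0]
gripper_width: 0.007
grasp_force: 0.0
time: 8.57
tool_pos: [0.5193, 0.1313, 0.2006]
tcp_rot: [3.139, 0.784, 1.472]
force: [0.4, 0.2, 0.3]
gripper_width: 0.004
grasp_force: 0.0
box tcp mm [-140.7    0.8  200.6] F box [-0.2  0.4  0.3] t 8.575 q [-0.59  0.66 -0.15  1.85  0.6   1.34 -1.19] w 0.003971144478031844
turn/10deg [-0.01  -0.006 -0.024] then shift/0.1m [ 0.883 -0.008  1.176]
shift in present axes [ 0.882 -0.009  1.177]
128 [ 0.0782 -0.1145  0.042 ]
90 [ 0.0947 -0.1192  0.1004]
```

View pics/s3.png

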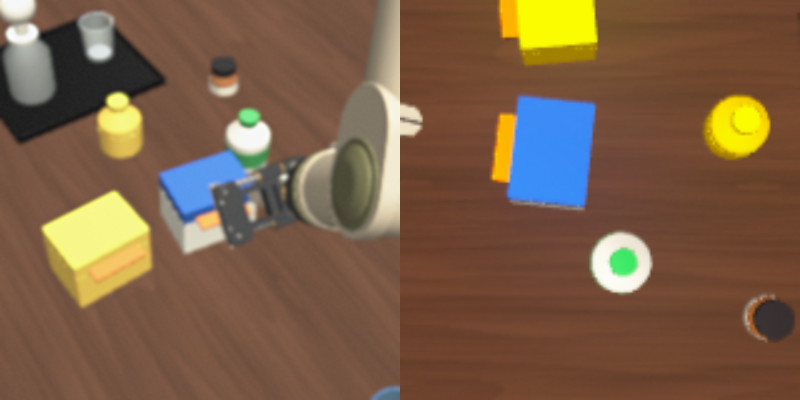

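The bottle stands upright (right half at (622,262)) at box (95,-119) mm, clear of the lid by 23 mm. The other objects have not moved. Now I'll bring the finger under the lip.

```bash
python3 -m inch '[[0.22,0,0.294,0,0,0],[0.22,0,0.294,0,0,0],[0.22,0,0.294,0,0,0],[0.22,0,0.294,0,0,0],[0,0,0,0,0,0],[0,0,0,0,0,0]]'
python3 - <<'E'
from h import *
st();plan(lip(),w([-.062,0,.045]))
H=np.array([.045,0,.065])
# tip path: upper tip corner at radius .106 on lid's underside, angle t
prev=None
for t in np.radians(range(0,91,10)):
    c=H+.104*np.array([-np.cos(t),0,np.sin(t)]); 
    n=np.array([np.sin(t),0,np.cos(t)])
    tcp=c-np.array([.0053,0,.0053])-.0*n
    print(round(np.degrees(t)),(tcp*1000).round(1), None if prev is None else ((B@(tcp-prev))@lip().as_matrix()*10).round(3)); prev=tcp
E
```

```text
time: 9.43
tool_pos: [0.5173, 0.1107, 0.0561]
tcp_rot: [3.14, 0.785, 1.476]
force: [0.2, -0.2, 0.0]
gripper_width: 0.005
grasp_force: 0.0
box tcp mm [-119.9    0.7   56.1] F box [0.2 0.2 0. ] t 9.425 q [-0.59  0.85 -0.12  1.93  0.7   1.11 -1.35] w 0.004969388683458018
turn/10deg [-0.002 -0.002 -0.01 ] then shift/0.1m [-0.331 -0.007  0.488]
shift in present axes [-0.331 -0.007  0.488]
0 [-64.3   0.   59.7] None
10 [-62.7   0.   77.8] [-0.139 -0.    -0.117]
20 [-58.    0.   95.3] [-0.157 -0.    -0.091]
30 [-50.4   0.  111.7] [-0.17  -0.    -0.062]
40 [-40.    0.  126.5] [-0.179 -0.    -0.031]
50 [-27.1   0.  139.4] [-0.181 -0.     0.   ]
60 [-12.3   0.  149.8] [-0.179 -0.     0.031]
70 [  4.1   0.  157.4] [-0.17  -0.     0.062]
80 [ 21.6   0.  162.1] [-0.157 -0.     0.091]
90 [ 39.7   0.  163.7] [-0.139 -0.     0.117]
```

```bash
python3 -m inch '[[-0.08,0,0.118,0,0,0],[-0.08,0,0.118,0,0,0],[-0.08,0,0.118,0,0,0],[-0.08,0,0.118,0,0,0],[0,0,0,0,0,0],[-0.035,0,-0.035,0,0,0],[-0.035,0,-0.035,0,0,0],[-0.035,0,-0.035,0,0,0],[0,0,0,0,0,0]]'
python3 - <<'E'
from h import *
st()
p,d=viewer.capture("scene");cv2.imwrite("pics/s4.png",cv2.resize(p[130:270,190:350,::-1],(640,560)))
E
```

```text
time: 10.55
tool_pos: [0.5117, 0.0555, 0.0595]
tcp_rot: [3.141, 0.784, 1.478]
force: [-0.0, 2.0, -0.8]
gripper_width: 0.002
grasp_force: 0.7
box tcp mm [-64.5   0.2  59.5] F box [-2.  -0.2 -0.8] t 10.55 q [-0.54  0.83 -0.09  2.01  0.75  1.05 -1.35] w 0.001888227698525971
```

View pics/s4.png

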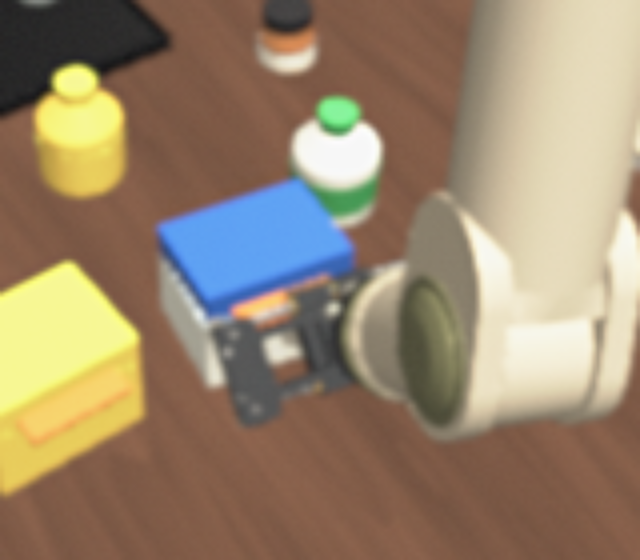

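The finger is under the lip at (265,305) and the first contact force is about 2 N. Now I'll raise it along the arc.

```bash
python3 -m inch '[[-0.046,0,-0.04,0,0,0],[-0.046,0,-0.039,0,0,0],[-0.047,0,-0.038,0,0,0],[-0.05,0,-0.032,0,0,0],[-0.052,0,-0.03,0,0,0],[-0.054,0,-0.028,0,0,0],[-0.055,0,-0.022,0,0,0],[-0.057,0,-0.02,0,0,0],[-0.058,0,-0.018,0,0,0]]'
python3 - <<'E'
from h import *
st()
p,d=viewer.capture("scene");cv2.imwrite("pics/s5.png",cv2.resize(p[130:270,190:350,::-1],(640,560)))
E
```

```text
time: 11.72
tool_pos: [0.5102, 0.0407, 0.1113]
tcp_rot: [-3.141, 0.785, 1.478]
force: [-0.5, 0.3, -1.0]
gripper_width: 0.006
grasp_force: 0.3
box tcp mm [-4.960e+01  1.000e-01  1.113e+02] F box [-0.2 -0.6 -1. ] t 11.725 q [-0.51  0.74 -0.1   2.02  0.73  1.1  -1.28] w 0.005640422243373149
```

View pics/s5.png

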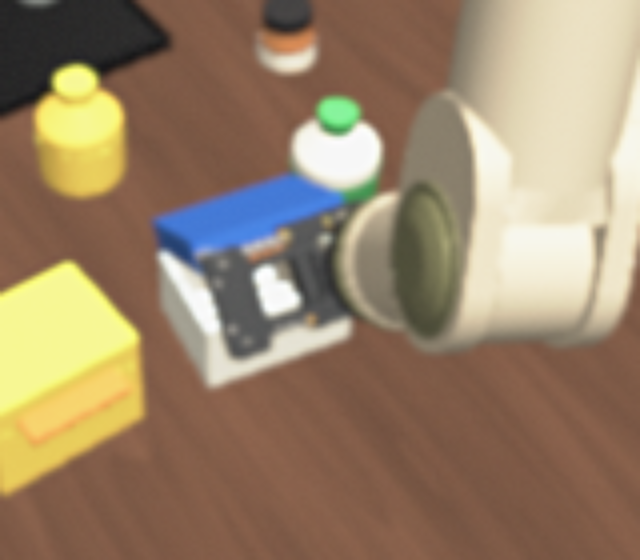

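The lid is rising, about 30° open, with the lip resting on the fingertip. I'll continue.

```bash
python3 -m inch '[[-0.06,0,-0.012,0,0,0],[-0.06,0,-0.01,0,0,0],[-0.06,0,-0.008,0,0,0],[-0.06,0,-0.002,0,0,0],[-0.06,0,0,0,0,0],[-0.06,0,0.002,0,0,0],[-0.06,0,0.009,0,0,0],[-0.06,0,0.01,0,0,0],[-0.06,0,0.012,0,0,0]]'
python3 - <<'E'
from h import *
st()
p,d=viewer.capture("scene");cv2.imwrite("pics/s6.png",cv2.resize(p[110:250,190:350,::-1],(640,560)))
E
```

```text
time: 12.9
tool_pos: [0.5066, 0.0024, 0.1492]
tcp_rot: [-3.141, 0.785, 1.478]
force: [-0.2, 0.0, 0.8]
gripper_width: 0.003
grasp_force: 0.2
box tcp mm [-1.120e+01  1.000e-01  1.492e+02] F box [ 0.  -0.2  0.8] t 12.9 q [-0.47  0.66 -0.09  2.06  0.75  1.11 -1.22] w 0.002908714250945129
```

View pics/s6.png

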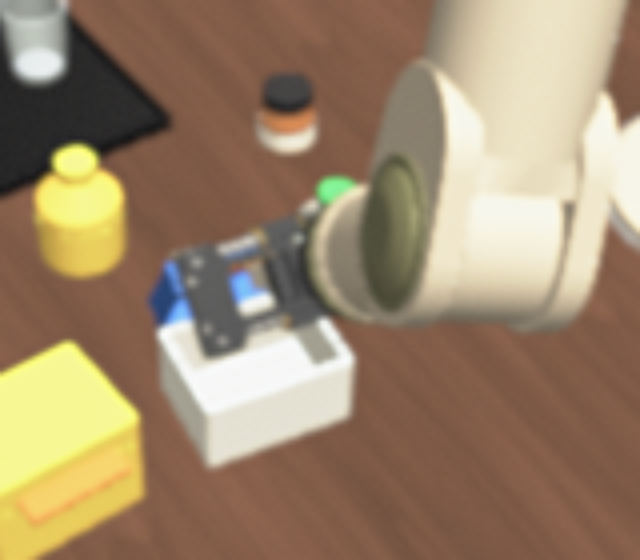

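About 60° open and tracking. I'll ease it over past the balance angle, more slowly.

```bash
python3 -m inch '[[-0.042,0,0.013,0,0,0],[-0.042,0,0.015,0,0,0],[-0.042,0,0.016,0,0,0],[-0.042,0,0.017,0,0,0],[-0.04,0,0.02,0,0,0],[-0.04,0,0.022,0,0,0],[-0.04,0,0.024,0,0,0],[-0.038,0,0.026,0,0,0],[-0.036,0,0.028,0,0,0],[-0.036,0,0.029,0,0,0],[-0.035,0,0.029,0,0,0],[-0.035,0,0.029,0,0,0]]'
python3 - <<'E'
from h import *
st()
p,d=viewer.capture("top");W=cloud("top",d)
h=cv2.cvtColor(p,cv2.COLOR_RGB2HSV).astype(int)
m=(h[...,0]>100)&(h[...,0]<125)&(h[...,1]>150)&(h[...,2]>60)
b=(W-C)@B; m&=(np.abs(b[...,0])<.2)&(np.abs(b[...,1])<.1)&(b[...,2]>.03)
q=b[m]; print(len(q)); print(np.percentile(q,[2,50,98],axis=0).round(3) if len(q) else 0)
E
```

```text
time: 14.45
tool_pos: [0.5018, -0.0493, 0.1632]
tcp_rot: [-3.141, 0.785, 1.478]
force: [-0.3, 0.8, -0.4]
gripper_width: 0.006
grasp_force: 0.0
box tcp mm [4.080e+01 1.000e-01 1.632e+02] F box [-0.8 -0.4 -0.4] t 14.45 q [-0.41  0.62 -0.06  2.1   0.8   1.07 -1.19] w 0.005937698144951542
547
[[ 0.047 -0.059  0.062]
 [ 0.066 -0.001  0.072]
 [ 0.091  0.058  0.153]]
```

```bash
python3 -m inch '[[0,0,0,0,0,0],[0,0,0,0,0,0],[0,0,-0.2,0,0,0],[0,0,-0.45,0,0,0],[0,0,-0.45,0,0,0],[0,0,-0.45,0,0,0],[0,0,-0.3,0,0,0],[0,0,0,0,0,0],[0,0,0,0,0,0],[0,0,0,0,0,0]]'
python3 - <<'E'
from h import *
st()
p,d=viewer.capture("top");W=cloud("top",d); p2,_=viewer.capture("scene")
h=cv2.cvtColor(p,cv2.COLOR_RGB2HSV).astype(int)
m=(h[...,0]>100)&(h[...,0]<125)&(h[...,1]>150)&(h[...,2]>60)
b=(W-C)@B; m&=(np.abs(b[...,0])<.2)&(np.abs(b[...,1])<.1)&(b[...,2]>.03)
q=b[m]; print(len(q)); print(np.percentile(q,[2,50,98],axis=0).round(3))
cv2.imwrite("pics/s7.png",np.hstack([cv2.resize(p2[70:270,130:350],(440,400)),cv2.resize(p[110:270,200:360],(360,400))])[...,::-1])
E
```

```text
time: 15.75
tool_pos: [0.5136, 0.0799, 0.2933]
tcp_rot: [-3.139, 0.787, 1.478]
force: [0.3, -0.9, -0.1]
gripper_width: 0.002
grasp_force: 0.0
box tcp mm [-8.900e+01 -2.000e-01  2.933e+02] F box [ 0.8  0.4 -0.1] t 15.75 q [-0.54  0.51 -0.12  1.86  0.6   1.43 -1.06] w 0.0015951952198990874
678
[[ 0.047 -0.058  0.06 ]
 [ 0.071  0.     0.075]
 [ 0.103  0.057  0.147]]
```

View pics/s7.png

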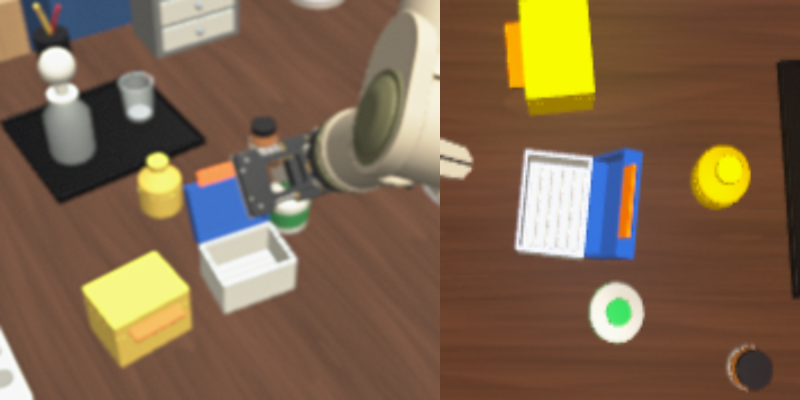

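The lid lies open on its stop: it reaches 58 mm behind the hinge, against the 60 mm stated. The bottle stands upright and clear, and the gripper is touching nothing.

```bash
python3 -c "
from station import r
print(r.finish_job())"
```

```text
the job is handed in; nothing more can be done
None
```

Job handed in at about 16 s on the robot's clock: the green-capped bottle was slid upright to 119 mm off the box's centre line (96 mm needed), and the blue lid was then eased open by its lip and rests back on its stop.

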